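# Lock the meat mixer's tub upright

## Robot

A 6-joint arm with a two-finger parallel gripper is mounted at the origin on the work surface. World frame = base frame: x ahead of the robot, y to its left, z up, the work surface at z = 0. Lengths are in m, angles in rad, forces in N, time in s.
With the tool pointing down it reaches from about 0.35 to 0.775 m from the base axis. Payload 5.5 kg.
Tool frame: the origin (TCP) lies at the very end of the fingers, on their centre line; the grasp point (between the pads) lies 19 mm behind it; z points along the fingers, y is the line along which they close (so a half turn about z gives the same grasp; the last joint's range is limited). The gripper opens to 85 mm and grips with 20 to 120 N. Pads are 22 mm wide; open, the fingers measure 114 mm over their backs; the gripper's body (76 mm by 85 mm) begins 54 mm behind the grasp point. The pads swing forward as they close: fully open they stand 13 mm farther back than shut.
Start: joints at [1.082, 0.313, 0.046, 1.304, 0, 1.431], TCP at [0.197, 0.54, 0.231] pointing down, gripper open.
Joint ranges: [-2.76, 2.76], [-0.86, 1.69], [-1.03, 1.26], [-2.2, 2.34], [-1.47, 1.5], [-3.14, 3.14]. Speed limits (rad/s): [2.57, 2.57, 3.14, 3.14, 3.14, 3.14].

## Interface

Orientations are given as a unit quaternion [w, x, y, z].
In Python, from workcell import env, cams, ticket, spotter gives the robot as it stands.
- The arm moves only by the tool jog_arm, never from a script. Its argument "increments" is a list that holds one entry, the list of rows, each a list of 7 numbers: the shift along the tool's x, y, z in units of 0.25 m (1.0 is 0.25 m), then the turn, a rotation vector about the tool's x, y, z in units of 180 degrees (1.0 is 180 degrees), then the closure in counts, from 0 (fully open) to 255 (shut). A call has 1 to 20 rows; each row shifts and turns the commanded pose from where the row before left it, along the tool's axes as they then stand; what a row does not reach is not made up. A row lasts 1/10 s, in which the tool goes at most 50 mm and 8.59 degrees, less where a joint would pass 70% of its speed; a pose out of reach is approached as far as the arm can. A call with a number of a shift or a turn outside -1 to 1 is refused whole. A call with a gripper value outside its range is refused whole. The fingers move at their own pace and stop on an object; "force" is the grip in N (left out, the last holds). Time passes only in rows, so rows that do not move let the fingers close. It gives the time, the measured TCP pose, the force, the opening and the grip force at its end, in the units of the state.
- env.get_state(): the state, without advancing time (a new reading comes with each control period).
- cams.read_camera(name): name is "scene" or "top"; returns a dict with "pixels" (400x640x3 uint8, red, green, blue), "fx", "fy", "cx", "cy" (pixels), "xyz" and "attitude" of the camera in the world. Camera axes: x right, y down, z forward; pixel columns grow to the right and rows downward; lengths in m; the calibration is good to about 2 mm. A picture is of the moment at which its call begins. There is no depth.
- ticket.hand_in(): hands the job in; it is judged then, once.
Trained networks look in the newest picture that a camera, given by its name, has taken for a name from the list of things; names that differ only in an ending like _2 or _b are one class to them, and where a whole thing is asked for, a point or a joint stands for the part that bears it (a point fixed in the world has none). Each returns a list of dicts, best first, with "conf" (0 to 1); they miss things now and then, are a little off and sometimes report something else, mostly with a low value. They report only what shows in the picture. A call takes as long as a camera call. They do not tell look-alikes from the thing itself.
- spotter.find_in(target, camera): "uv" ([column, row] in pixels, amid what is visible of it).
- spotter.cut_out(target, camera): "region" (400x640 bool, what is visible of it) and "uv" ([column, row] in pixels, amid what is visible of it).
- spotter.landmark_of(target, camera): "uv" ([column, row] in pixels: a listed point, or the origin of a listed thing).
The state is a dict: "clock": time; "joint_pos": joint angles; "qvel": joint speeds; "tau": joint torques, N m; "tcp_pos": TCP position; "orientation": TCP orientation; "wrist_force": force on the tool from outside, world axes, zero at the start; "ft_torque": the same for the moment, N m; "finger_gap": finger opening in m; "grip_force": force on a finger pad.
Only numpy, scipy, OpenCV 4.12 (cv2) and the standard library are available. Lean on these libraries where they do the work, as an engineer would, in place of code of your own. Each camera call takes 0.05 s, during which the arm holds its last target. There are 200 camera calls.

## Task

The tub of the hand meat mixer has been left tipped towards you after emptying. Push the tub upright, so that the slot in its locking disc stands at the top in line with the lock bar, then push the bar by its thumb tab through the disc until the tab stops against its guide. Only push: do not pick the bar up, and leave the other things on the table where they are.

Things in the scene. Friction and masses are not known exactly. Their poses are not given: they have to be found in the camera images.
- mixer: hand meat mixer of stainless steel, fixed; 'mixer frame' below means its axes. Origin: on the table, under the middle of the tub. x points away from the side to which the tub tips; y runs along the tilting axis (165 mm above the table) to the lock end. The tub hangs between cheek plates at y = -150 and 150 mm, tops at 230 mm. A crank hangs down at y = -155 to -258 mm.
- tub (a joint): tilt of the tub, rad: 0 upright, slot of its disc straight up; it grows as the mouth tips to the mixer's -x side. Starts at 0.5 to 0.95; range -0.6 to 1.15, no stop at 0; friction holds it where it is left, 5 to 10 N at the rim turn it. Tub: open U-shaped trough, 240 mm long (y -120 to 120), 190 mm wide, bottom radius 95 mm, rim 94 mm above the axis. Paddles inside hang below the axis.
- rim (a point): middle of the top of the tub's long far rim (a bead 8 mm thick); moves with the tub. Upright: x = 95, y = 0, z = 259 mm in the mixer frame, inner face of the bead at x = 90 mm; 134 mm from the axis, up to 300 mm above the table when tipped. Pushing this rim from inside the tub in the mixer's +x direction turns the tub upright.
- slot (a point): middle of the slot on the outer (+y) face of the dark steel locking disc on the tub's +y trunnion, turning with the tub. Disc 130 mm diameter, 10 mm thick (y = 166 to 176 mm); slot 22 mm wide, open at the disc's edge, 29 mm deep; this point is 50 mm from the axis. Upright: x = 0, y = 176, z = 215 mm in the mixer frame. The +y cheek behind it has a notch 24 mm wide there.
- guide (a point): top face of the fixed bracket, in the middle of the bar's guide: x = 0, y = 260, z = 208 mm in the mixer frame. Bracket top 70 mm (x) by 140 mm (y = 190 to 330). The guide is two rails 12 mm high, 18 mm apart, along y, open above.
- lock_bar: aluminium bar, 0.34 kg, lying loose in the guide, axes as the mixer's: 198 mm long, 16 wide, 14 high; nose at -y tapers to 7 mm over 18 mm; at +y a bent-up thumb tab 32 mm wide, 5 thick, 40 high. Origin: mid-length, underside. Starts 48 to 60 mm short of home, nose clear of the disc. Home: x = 0, y = 231, z = 208 mm in the mixer frame, tab against the rails' ends. 1 to 4 N slide it.
- tab (a point): on the outer (+y) face of the bar's thumb tab, middle of its width, 234 mm above the table (the tab's top is at 248 mm). Home: y = 335 mm in the mixer frame. Pushing here in the mixer's -y direction slides the bar home.
- nose (a point): front end of the bar's tapered nose, half-way up. Home: y = 132 mm in the mixer frame, past the disc and through the cheek's notch.
- stomper: bystander: white plastic mincer stomper standing upright, 50 mm wide, 160 mm high; origin at its foot
- spice_jar: bystander: glass spice jar with a steel cap, 60 mm wide, 90 mm high; origin at its foot
- shot_glass: bystander: small glass, 44 mm wide, 62 mm high; origin at its foot
- horn: bystander: steel filling horn standing on its flange, 80 mm wide, 150 mm high; origin at its foot
- mug: bystander: white mug, 80 mm wide, 85 mm high; origin at its foot
- bottle: bystander: clear glass bottle, 72 mm wide, 250 mm high; origin at its foot
- plate: bystander: white plate, 210 mm wide, 22 mm high; origin at its foot
Things that resemble listed ones, but are neither listed nor needed, are in the scene too. What is shaped like the lock_bar but purple is not meant.

How it is judged:
On the way, in this order (a step that is already met when the one before it is completed fails the run):
1. the tub stands upright, its disc's slot in line with the bar (value of joint tub between -0.08 and 0.08 rad), for 0.1 s.
2. the bar is pushed home through the disc (y of nose in the frame of mixer below 0.138 m and z of nose in the frame of mixer below 0.223 m), for 0.1 s.
At the end, for the whole second after the job is handed in: The tub is upright within 0.08 rad, and the bar lies flat in its guide (within 8 mm in height, 0.06 rad in direction), through the disc and no more than 6 mm short of home; bar and tub are at rest (all of step 1 and all of step 2 and z of nose in the frame of mixer above 0.207 m and angle between the y axis of lock_bar and the y axis of mixer, either way round below 0.06 rad and linear speed of lock_bar below 0.01 m/s and velocity of joint tub between -0.05 and 0.05 rad/s); the robot touches nothing.
It fails at once if the bar is lifted more than 15 mm out of its guide (z of lock_bar in the frame of mixer above 0.223 m or z of nose in the frame of mixer above 0.235 m).
It fails at once if the bar falls from its guide (height (world z) of lock_bar below 0.19 m).
It fails at once if a bystander is moved more than 30 mm, lifted or knocked over (distance of any of stomper, spice_jar, shot_glass, horn, mug, bottle, plate from where it was at the start of the episode above 0.03 m or angle between any of stomper, spice_jar, shot_glass, horn, mug, bottle, plate's own z axis and vertical above 0.5 rad).
It also fails if it takes over 43 s, if anything falls off the work surface, if the arm or the gripper's body presses on something with over 40 N, if the wrist force passes 120 N, or if a joint passes its speed limit or range.

## Working session

There is one attempt and no reset: what is moved stays moved. The work goes in short steps, Python scripts to look and compute and a tool call to move; the robot and the scene stay as the last step left them, time stands still between calls to the robot, and variables do not carry over. Pictures are saved under pics/ and viewed, at most 10 in all, crops included, and the job is handed in when it is done.

Besides the shell and the picture viewer there is one more tool, called as name(argument=value, ...) on one line, values as JSON. jog_arm: Moves the arm, as the interface text tells. Shifts and turns lie within -1 to 1; 1 stands for 0.25 m of shift or 180 degrees of turn. Its arguments: {"type":"object","properties":{"increments":{"type":"array"},"force":{"type":"number"}},"required":["increments"]}

```bash
mkdir -p pics; cat > h.py <<'E'
import numpy as np, cv2
from workcell import env, cams, ticket, spotter
from scipy.spatial.transform import Rotation as R
def rot(q): return R.from_quat([q[1],q[2],q[3],q[0]])
def cam(n):
    c=cams.read_camera(n); return c
def camR(c):
    a=np.array(c["attitude"],float)
    return a if a.shape==(3,3) else rot(a).as_matrix()
def ray(c,uv):
    d=np.array([(uv[0]-c["cx"])/c["fx"],(uv[1]-c["cy"])/c["fy"],1.])
    return np.array(c["xyz"]),camR(c)@d
def onz(c,uv,z):
    o,d=ray(c,uv); return o+d*(z-o[2])/d[2]
def proj(c,p):
    q=camR(c).T@(np.array(p)-c["xyz"]); return np.array([c["fx"]*q[0]/q[2]+c["cx"],c["fy"]*q[1]/q[2]+c["cy"]])
def tri(rays):
    A=np.zeros((3,3));b=np.zeros(3)
    for o,d in rays:
        d=d/np.linalg.norm(d);P=np.eye(3)-np.outer(d,d);A+=P;b+=P@o
    x=np.linalg.solve(A,b); return x,[np.linalg.norm(np.cross(x-o,d/np.linalg.norm(d))) for o,d in rays]
def save(c,f): cv2.imwrite(f,cv2.cvtColor(c["pixels"],cv2.COLOR_RGB2BGR))
E
python3 - <<'E'
from h import *
print(env.get_state())
C={}
for n in("scene","top"):
    c=C[n]=cam(n);save(c,f"pics/{n}0.png");print(n,c["xyz"],c["attitude"],c["fx"],c["cx"],c["cy"])
    for t in("mixer","rim","slot","guide","tab","nose","lock_bar"):
        print(t,[(np.round(r["uv"]),round(r["conf"],2)) for r in spotter.landmark_of(t,n)])
E
```

```text
{'clock': 0.0, 'joint_pos': array([1.08238036e+00, 3.14028585e-01, 4.49523246e-02, 1.30360997e+00,
       3.37304480e-05, 1.43117606e+00]), 'qvel': array([ 0.00138867, -0.00130955, -0.0008104 , -0.00228434, -0.00045731,
       -0.00116578]), 'tau': array([ 8.37464540e-04, -4.80621743e+01,  2.98537052e+01,  1.92966079e-02,
        9.25040695e-05,  1.25754033e-05]), 'tcp_pos': array([0.19627622, 0.53990251, 0.23038195]), 'orientation': array([-3.07919973e-04,  1.73515089e-01,  9.84830757e-01, -8.93534872e-04]), 'wrist_force': array([ 0.75372984, -0.21778902, -0.39203621]), 'ft_torque': array([ 0.00601414, -0.03600083,  0.07522447]), 'grip_force': 0.0, 'finger_gap': 0.08515570145052953}
scene [ 1.08504734 -0.57786311  1.11218682] [-0.32684187  0.86904695  0.35088963 -0.12168916] 406.04348955421324 316.76662572981337 204.92544329768086
mixer [(array([291., 255.]), 0.66)]
rim [(array([291., 195.]), 0.88), (array([397., 154.]), 0.36), (array([158., 320.]), 0.24)]
slot [(array([321., 178.]), 0.8)]
guide [(array([336., 163.]), 0.72)]
tab [(array([379., 229.]), 0.8), (array([366., 138.]), 0.7
[... 346 characters left out ...]
874973 0.01343667 1.34048406] [ 0.06796857 -0.69992088  0.70771364 -0.06806198] 377.4415058992249 319.6663432674518 194.30356549123346
mixer [(array([344., 198.]), 0.77)]
rim [(array([352., 182.]), 0.96), (array([342., 199.]), 0.19)]
slot [(array([296., 208.]), 0.73)]
guide [(array([264., 195.]), 0.66), (array([256., 202.]), 0.23)]
tab [(array([223., 204.]), 0.76), (array([268., 161.]), 0.7), (array([403., 313.]), 0.69), (array([213., 262.]), 0.6)]
nose [(array([290., 194.]), 0.91), (array([399., 250.]), 0.84), (array([236., 319.]), 0.68), (array([271., 111.]), 0.57)]
lock_bar [(array([229., 288.]), 0.84), (array([399., 280.]), 0.82), (array([255., 203.]), 0.76), (array([269., 134.]), 0.61)]
```

View pics/scene0.png

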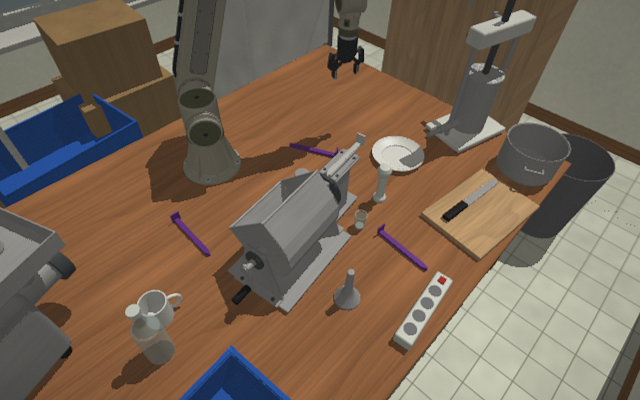

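View pics/top0.png

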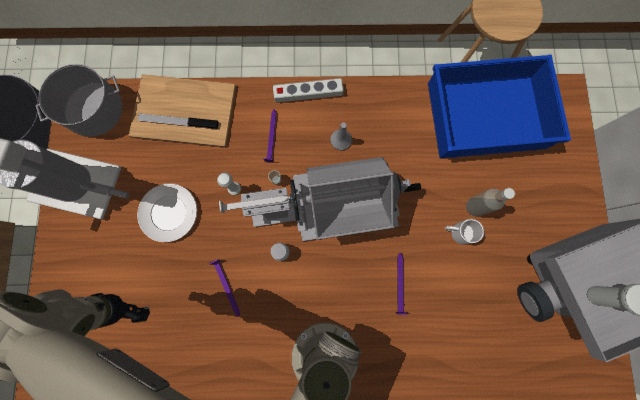

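```bash
python3 - <<'E'
from h import *
import pickle
C={n:cam(n) for n in("scene","top")}
def best(t,n,i=0):
    return spotter.landmark_of(t,n)
P={"mixer":((291,255),(344,198)),"slot":((321,178),(296,208)),"guide":((336,163),(264,195)),"rim":((291,195),(352,182)),"tab":((366,138),(223,204)),"nose":((327,180),(290,194)),"bar":((346,157),(255,203))}
for k,(a,b) in P.items():
    x,e=tri([ray(C["scene"],a),ray(C["top"],b)]);print(k,x.round(3),np.round(e,4))
for k,z in(("mixer",0),("guide",.208),("tab",.234),("nose",.215),("bar",.208)): print(k,z,onz(C["scene"],P[k][0],z).round(3),onz(C["top"],P[k][1],z).round(3))
for t in "stomper spice_jar shot_glass horn mug bottle plate".split():
    for n in C:
        print(t,n,[(onz(C[n],r["uv"],0).round(3)[:2],round(r["conf"],2)) for r in spotter.landmark_of(t,n)[:2]])
E
```

```text
mixer [ 0.531 -0.081  0.004] [0.0061 0.0061]
slot [0.476 0.092 0.193] [0.0088 0.0088]
guide [0.497 0.169 0.227] [0.0129 0.0129]
rim [ 0.53  -0.079  0.29 ] [0.0023 0.0023]
tab [0.483 0.306 0.233] [0.007 0.007]
nose [0.51  0.1   0.205] [0.0032 0.0032]
bar [0.486 0.21  0.213] [0.0023 0.0023]
mixer 0 [ 0.526 -0.084  0.   ] [ 0.536 -0.076  0.   ]
guide 0.208 [0.479 0.172 0.208] [0.509 0.182 0.208]
tab 0.234 [0.487 0.312 0.234] [0.478 0.3   0.234]
nose 0.215 [0.515 0.09  0.215] [0.51  0.102 0.215]
bar 0.208 [0.483 0.217 0.208] [0.485 0.209 0.208]
stomper scene [(array([0.579, 0.306]), 0.86)]
stomper top [(array([0.566, 0.314]), 0.61)]
spice_jar scene []
spice_jar top [(array([0.35 , 0.148]), 0.67), (array([ 0.413, -0.491]), 0.66)]
shot_glass scene [(array([0.61 , 0.155]), 0.46)]
shot_glass top [(array([0.606, 0.159]), 0.71)]
horn scene [(array([ 0.771, -0.076]), 0.63), (array([0.376, 0.255]), 0.53)]
horn top [(array([ 0.753, -0.076]), 0.84)]
mug scene [(array([ 0.41 , -0.498]), 0.79), (array([0.359, 0.262]), 0.57)]
mug top [(array([0.339, 0.151]), 0.67), (array([ 0.403, -0.492]), 0.63)]
bottle scene [(array([ 0.506, -0.547]), 0.71)]
bottle top [(array([ 0.506, -0.544]), 0.77), (array([0.609, 0.162]), 0.27)]
plate scene [(array([0.477, 0.551]), 0.8)]
plate top [(array([0.483, 0.554]), 0.81)]
```

The scene view shows the mixer in the centre (291,255) with the tub tipped towards the robot. The grey bar lies on the bracket, with its tab at (366,138) and nose at (327,180). The three purple bars at (402,250), (190,235) and (315,150) lie on the table and are decoys. The grey bar in the bracket guide fits the description. I'll fit the pose and confirm it in an enlarged crop.

```bash
cat > fit.py <<'E'
from h import *
from scipy.optimize import least_squares
def model(p,t,s):
    x,y,w=p; M=R.from_euler("z",w).as_matrix()
    def rt(v):
        v=np.array(v,float)-[0,0,.165]; return R.from_euler("y",-t).apply(v)+[0,0,.165]
    pts={"mixer":[0,0,0],"slot":rt([0,.176,.215]),"guide":[0,.26,.208],"rim":rt([.095,0,.259]),"tab":[0,.335+s,.234],"nose":[0,.132+s,.215],"bar":[0,.231+s,.208]}
    lines=[[rt(v) for v in([.095,-.12,.259],[.095,.12,.259],[-.095,.12,.259],[-.095,-.12,.259],[.095,-.12,.259])],
     [[a,b,.208] for a,b in((-.035,.19),(.035,.19),(.035,.33),(-.035,.33),(-.035,.19))],
     [[a,b,.222] for a,b in((-.008,.15+s),(-.0035,.132+s),(.0035,.132+s),(.008,.15+s),(.008,.33+s),(-.008,.33+s),(-.008,.15+s))],
     [[a,.335+s,z] for a,z in((-.016,.208),(-.016,.248),(.016,.248),(.016,.208))],
     [rt([.065*np.sin(q),.176,.165+.065*np.cos(q)]) for q in np.linspace(.17,6.11,40)],
     [[0,-.15,.23],[0,.15,.23]]]
    W=lambda v: M@np.array(v)+[x,y,0]
    return {k:W(v) for k,v in pts.items()},[[W(v) for v in l] for l in lines]
def draw(c,q,box,k,f):
    im=cv2.cvtColor(c["pixels"],cv2.COLOR_RGB2BGR);x0,y0,x1,y1=box
    raw=cv2.resize(im[y0:y1,x0:x1],None,fx=k,fy=k,interpolation=cv2.INTER_CUBIC);im=raw.copy()
    for l in model(q[:3],q[3],q[4])[1]:
        pp=np.array([(proj(c,v)-[x0,y0]+.5)*k for v in l]).astype(int); cv2.polylines(im,[pp],False,(0,255,0),1)
    cv2.imwrite(f,im); return raw,im
E
python3 - <<'E'
from fit import *
C=[cam("scene"),cam("top")]
P={"mixer":((291,255),(344,198)),"slot":((321,178),(296,208)),"guide":((336,163),(264,195)),"rim":((291,195),(352,182)),"tab":((366,138),(223,204)),"nose":((327,180),(290,194)),"bar":((346,157),(255,203))}
def res(q):
    m=model(q[:3],q[3],q[4])[0]
    return np.concatenate([proj(C[i],m[k])-P[k][i] for k in P for i in(0,1)])
r=least_squares(res,[.53,-.08,.12,.7,.055],loss="soft_l1",f_scale=2);q=r.x
print(q.round(4));print(res(q).reshape(-1,4).round(1))
np.save("q.npy",q)
a=draw(C[0],q,(215,120,385,310),3,"pics/s1.png")[1]
b=draw(C[1],q,(205,145,425,250),3,"pics/t1.png")[1]
E
```

```text
[ 0.5321 -0.0798  0.1348  0.7977  0.0537]
[[ 2.2  0.3  1.1  1. ]
 [-4.  -1.3 -1.6 -1.1]
 [ 5.3  1.9  1.4  3.9]
 [-0.9 -1.5  0.  -1.6]
 [-2.9 -0.1 -1.9 -0.4]
 [ 1.2 -3.6 -0.6  1. ]
 [-0.5  3.7  2.3 -2.9]]
```

View pics/s1.png

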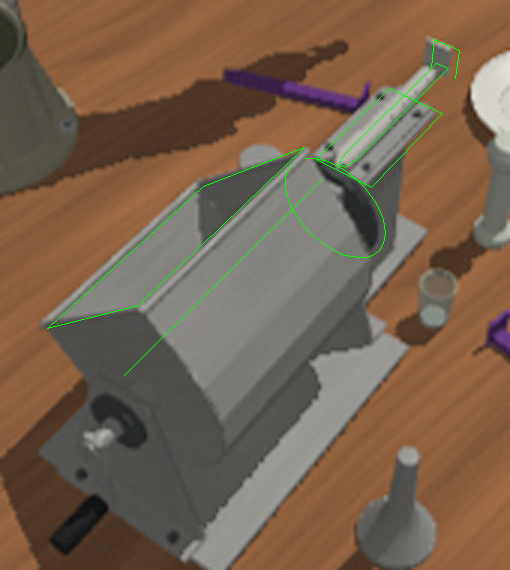

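View pics/t1.png

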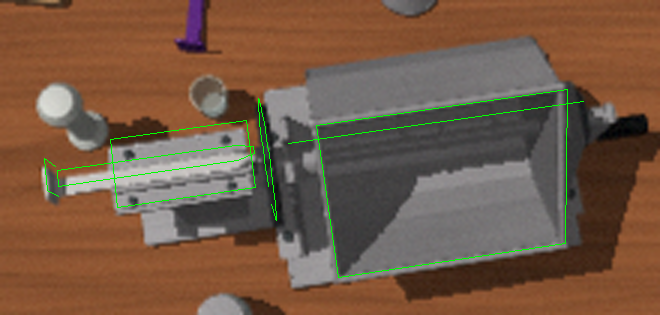

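The overlay confirms the grey bar in the bracket guide as the target, and no purple bar lies there. In the top crop the bracket sits about 2 px below my model. I'll refit using the bracket corners read from that crop.

```bash
python3 - <<'E'
from fit import *
C=[cam("scene"),cam("top")]
P={"mixer":((291,255),(344,198)),"rim":((291,195),(352,182)),"tab":((366,138),(223,204)),"bar":((346,157),(255,203)),"nose":((327,180),(290,194))}
cr=[(247,130),(255,190),(117,212),(110,149)]; cm=[(.035,.19),(-.035,.19),(-.035,.33),(.035,.33)]
cu=[np.array(v)/3+[205,145]-.5 for v in cr]
ru=[np.array(v)/3+[205,145]-.5 for v in((317,125),(567,88))]
def res(q):
    m,L=model(q[:3],q[3],q[4]);M=R.from_euler("z",q[2]).as_matrix()
    a=[proj(C[i],m[k])-P[k][i] for k in P for i in(0,1)]
    a+=[(proj(C[1],M@[v[0],v[1],.208]+[q[0],q[1],0])-u)*1.5 for v,u in zip(cm,cu)]
    a+=[proj(C[1],L[0][1])-ru[0],proj(C[1],L[0][0])-ru[1]]
    return np.concatenate(a)
q=least_squares(res,np.load("q.npy"),loss="soft_l1",f_scale=2).x
print(q.round(4));print(res(q).reshape(-1,2).round(1).tolist());np.save("q.npy",q)
x,y,w=q[:3]
s=env.get_state();print(s["clock"])
m=model(q[:3],q[3],q[4])[0];print({k:v.round(3) for k,v in m.items()})
a=draw(C[0],q,(310,130,380,200),6,"pics/x.png")[1]; b=draw(C[1],q,(215,160,305,230),4,"pics/y.png")[1]
b=cv2.resize(b,(360,420)); cv2.imwrite("pics/z.png",np.hstack([a,b]))
# move: target mixer frame (-.06,0,.36), tool y along mixer y
M=R.from_euler("z",w)
T=rot(s["orientation"]);tgt=M.apply([-.06,0,.36])+[x,y,0]
print("tgt",tgt,"tool-frame shift",T.inv().apply(tgt-s["tcp_pos"])/.25)
G=M*R.from_matrix([[-1,0,0],[0,1,0],[0,0,-1]]);print("turn",(T.inv()*G).as_rotvec()/np.pi)
E
```

```text
[ 0.5287 -0.0797  0.1386  0.7675  0.0538]
[[1.5, -0.3], [1.1, 1.9], [-0.6, -1.5], [-0.2, -1.8], [-4.0, -0.8], [-1.9, 1.2], [-1.5, 3.0], [2.3, -1.5], [0.3, -4.2], [-0.7, 2.3], [-0.4, -2.9], [0.2, 0.5], [0.4, -0.3], [0.1, -2.4], [-0.3, 0.2], [-0.1, 0.2]]
1.8
{'mixer': array([ 0.529, -0.08 ,  0.   ]), 'slot': array([0.47 , 0.09 , 0.201]), 'guide': array([0.493, 0.178, 0.208]), 'rim': array([ 0.532, -0.079,  0.299]), 'tab': array([0.475, 0.305, 0.234]), 'nose': array([0.503, 0.104, 0.215]), 'bar': array([0.489, 0.202, 0.208])}
tgt [ 0.46931407 -0.08795297  0.36      ] tool-frame shift [-1.88440537 -1.989119   -0.51488504]
turn [ 2.98240729e-05  6.55996500e-06 -1.55155464e-01]
```

View pics/z.png

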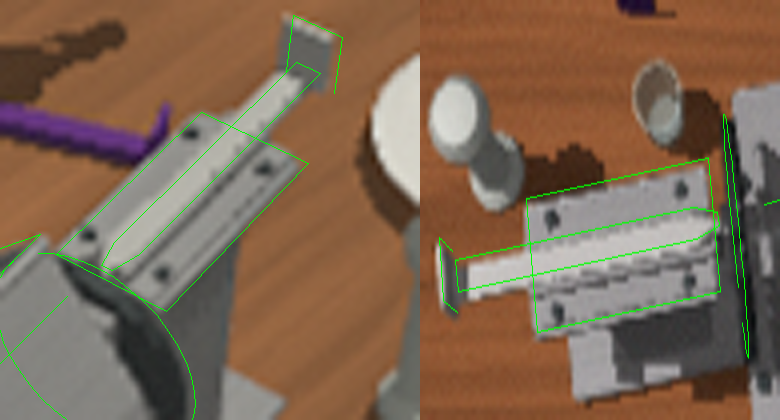

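The refit matches: the bracket outline, bar and tab agree to within about 3 mm. The tab is at about (373,137) in scene and (223,204) in top. Next I'll lift, shut the fingers and go over the tub.

jog_arm(increments=[[[0, 0, -0.13, 0, 0, -0.039, 255], [0, 0, -0.13, 0, 0, -0.039, 255], [0, 0, -0.13, 0, 0, -0.039, 255], [0, 0, -0.13, 0, 0, -0.039, 255], [-0.046, -0.165, 0, 0, 0, 0, 255], [-0.046, -0.165, 0, 0, 0, 0, 255], [-0.046, -0.165, 0, 0, 0, 0, 255], [-0.046, -0.165, 0, 0, 0, 0, 255], [-0.046, -0.165, 0, 0, 0, 0, 255], [-0.046, -0.165, 0, 0, 0, 0, 255], [-0.046, -0.165, 0, 0, 0, 0, 255], [-0.046, -0.165, 0, 0, 0, 0, 255], [-0.046, -0.165, 0, 0, 0, 0, 255], [-0.046, -0.165, 0, 0, 0, 0, 255], [-0.046, -0.165, 0, 0, 0, 0, 255], [-0.046, -0.165, 0, 0, 0, 0, 255], [-0.046, -0.165, 0, 0, 0, 0, 255], [-0.046, -0.165, 0, 0, 0, 0, 255], [-0.046, -0.165, 0, 0, 0, 0, 255], [-0.046, -0.165, 0, 0, 0, 0, 255]]])

```text
clock: 3.8
tcp_pos: [0.472, -0.089, 0.3615]
orientation: [0.0, -0.07, 0.998, -0.0]
wrist_force: [0.2, 0.3, -0.1]
finger_gap: 0.0001
grip_force: 0.0
```

```bash
cat > st.py <<'E'
from fit import *
q=np.load("q.npy");M=R.from_euler("z",q[2]);s=env.get_state()
print("t",s["clock"],"mixer pos",M.inv().apply(s["tcp_pos"]-[q[0],q[1],0]).round(4),"F",M.inv().apply(s["wrist_force"]).round(1),"gap",s["finger_gap"],"q",s["joint_pos"].round(2))
G=M*R.from_matrix([[-1,0,0],[0,1,0],[0,0,-1]]);print("turn",((rot(s["orientation"]).inv()*G).as_rotvec()/np.pi).round(4))
E
python3 st.py
```

```text
t 3.8 mixer pos [-0.0575 -0.0014  0.3615] F [ 0.2  0.3 -0.1] gap 9.369906725382e-05 q [-0.35  0.12  0.12  1.57  0.   -0.49]
turn [-0.      0.0002  0.0007]
```

jog_arm(increments=[[[0, 0, 0.094, 0, 0, 0, 255], [0, 0, 0.094, 0, 0, 0, 255], [0, 0, 0.094, 0, 0, 0, 255], [0, 0, 0.094, 0, 0, 0, 255], [0, 0, 0.094, 0, 0, 0, 255], [0, 0, 0, 0, 0, 0, 255], [-0.12, 0, 0, 0, 0, 0, 255], [-0.06, 0, 0, 0, 0, 0, 255], [-0.06, 0, 0, 0, 0, 0, 255], [-0.06, 0, 0, 0, 0, 0, 255], [-0.06, 0, 0, 0, 0, 0, 255], [-0.06, 0, 0, 0, 0, 0, 255], [-0.06, 0, 0, 0, 0, 0, 255], [0, 0, 0, 0, 0, 0, 255]]])

```text
clock: 5.2
tcp_pos: [0.5892, -0.0698, 0.2424]
orientation: [-0.003, -0.071, 0.997, 0.001]
wrist_force: [-3.5, 0.2, -3.4]
finger_gap: 0.0004
grip_force: 2.0
```

```bash
python3 st.py; cat > tilt.py <<'E'
from fit import *
import sys
q=np.load("q.npy");C={n:cam(n) for n in("scene","top")};U=[]
for n in C:
    for t in("rim","slot","tab","nose"):
        r=spotter.landmark_of(t,n); m=model(q[:3],.1,q[4])[0][t]; p=proj(C[n],m)
        for k in r:
            if np.linalg.norm(k["uv"]-p)<30: print(n,t,np.round(k["uv"],1),round(k["conf"],2)); U.append((n,t,np.array(k["uv"]))); break
def res(v,names):
    m=model(q[:3],v[0],v[1])[0]
    return np.concatenate([proj(C[n],m[t])-u for n,t,u in U if t in names])
f=least_squares(lambda v:res(v,("rim","slot","tab","nose")),[.1,q[4]],loss="soft_l1",f_scale=2);print("tilt,s",f.x.round(3),res(f.x,("rim","slot","tab","nose")).round(1))
print("rim only",least_squares(lambda v:res([v[0],0],("rim",)),[.1]).x)
if len(sys.argv)>1:
    a=draw(C["scene"],np.r_[q[:3],f.x],(215,110,385,260),2.35,"pics/x.png"[:8]+".png")[1]
    b=draw(C["top"],np.r_[q[:3],f.x],(205,140,425,250),1.8,"pics/y.png")[1]
    a=cv2.resize(a,(400,353)); b=cv2.resize(b,(400,200)); o=np.zeros((353,800,3),np.uint8);o[:,:400]=a;o[:200,400:]=b
    cv2.imwrite(sys.argv[1],o)
E
python3 tilt.py
```

```text
t 5.2 mixer pos [0.0612 0.0014 0.2424] F [-3.5  0.7 -3.4] gap 0.00038404791401734135 q [-0.25  0.35  0.13  1.35 -0.   -0.39]
turn [ 0.0006 -0.0019  0.001 ]
scene rim [311.9 214.3] 0.91
scene slot [324.3 179.9] 0.66
scene tab [363.8 138.4] 0.71
scene nose [323.1 180.7] 0.69
top slot [292.4 200.1] 0.92
top tab [219.7 207.3] 0.62
top nose [288.2 193.1] 0.92
tilt,s [0.144 0.054] [ 1.5 -1.4 -0.7 -3.2 -1.7 -1.2  4.3 -5.   0.4 -1.9  1.2 -2.1  1.   3.3]
rim only [0.14252187]
```

jog_arm(increments=[[[-0.022, 0, 0, 0, 0, 0, 255], [-0.022, 0, 0, 0, 0, 0, 255], [-0.021, 0, 0, 0, 0, 0, 255], [0, 0, 0, 0, 0, 0, 255], [0, 0, 0, 0, 0, 0, 255], [0.08, 0, 0, 0, 0, 0, 255], [0.08, 0, 0, 0, 0, 0, 255], [0, 0, -0.18, 0, 0, 0, 255], [0, 0, -0.18, 0, 0, 0, 255], [0, 0, -0.18, 0, 0, 0, 255], [0, 0.18, 0, 0, 0, 0, 255], [0, 0.18, 0, 0, 0, 0, 255], [0, 0.18, 0, 0, 0, 0, 255], [0, 0.18, 0, 0, 0, 0, 255], [0, 0.18, 0, 0, 0, 0, 255], [0, 0.18, 0, 0, 0, 0, 255], [0, 0.18, 0, 0, 0, 0, 255], [0, 0.18, 0, 0, 0, 0, 255], [0, 0.18, 0, 0, 0, 0, 255], [0, 0.18, 0, 0, 0, 0, 255]]])

```text
clock: 7.7
tcp_pos: [0.5038, 0.3743, 0.3815]
orientation: [0.003, -0.071, 0.997, 0.002]
wrist_force: [1.5, 0.2, 0.1]
finger_gap: 0.0
grip_force: 0.0
```

```bash
python3 st.py;python3 tilt.py pics/a2.png
```

```text
t 7.7 mixer pos [0.038  0.4531 0.3815] F [ 1.5 -0.   0.1] gap 2.9133019609816602e-05 q [0.51 0.45 0.61 1.73 0.   0.37]
turn [0.0009 0.0019 0.0009]
scene rim [315.1 215.2] 0.65
scene slot [325.2 176.1] 0.85
scene tab [337.2 150.7] 0.51
scene nose [326.2 178.1] 0.86
top rim [343.5 158.7] 0.97
top slot [295.  198.9] 0.94
top tab [218.4 205.7] 0.87
top nose [289.9 196.7] 0.64
tilt,s [0.105 0.049] [ -0.4  -0.8  -1.1   0.8  24.1 -12.8   0.3  -1.5   2.9  -2.8  -2.3  -1.3
   4.1  -0.7   0.8  -0.6]
rim only [0.10597983]
```

View pics/a2.png

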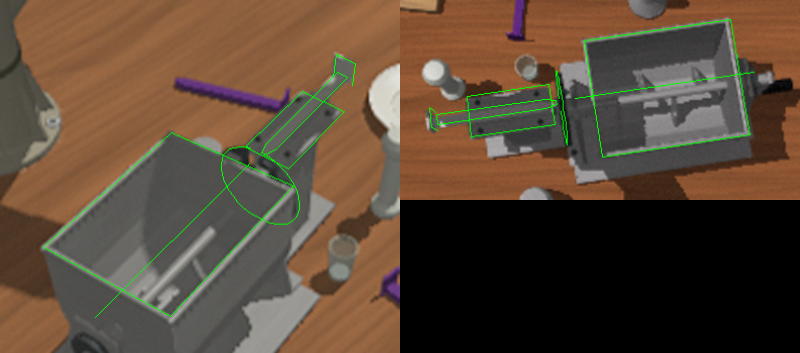

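The tub is nearly upright. The fit gives about 0.1 rad, but an x offset would bias that. I'll read the rim corners from an enlarged crop.

```bash
python3 - <<'E'
from fit import *
c=cam("scene");d=cam("top")
r=np.r_[np.load("q.npy")[:3],0.05,.05]
a=draw(c,r,(225,155,350,255),4,"pics/p.png")[0]; b=draw(d,r,(295,140,420,240),4,"pics/p2.png")[0]
b=cv2.resize(b,(300,240));
a=cv2.resize(draw(c,r,(225,155,350,255),5,"pics/p.png")[0],None,fx=.96,fy=.96)
cv2.imwrite("pics/c3.png",a); cv2.imwrite("pics/c4.png",cv2.resize(cv2.cvtColor(d["pixels"],cv2.COLOR_RGB2BGR)[140:240,295:420],None,fx=4.8,fy=4.8,interpolation=cv2.INTER_CUBIC))
E
```

```text
(no output)
```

View pics/c3.png

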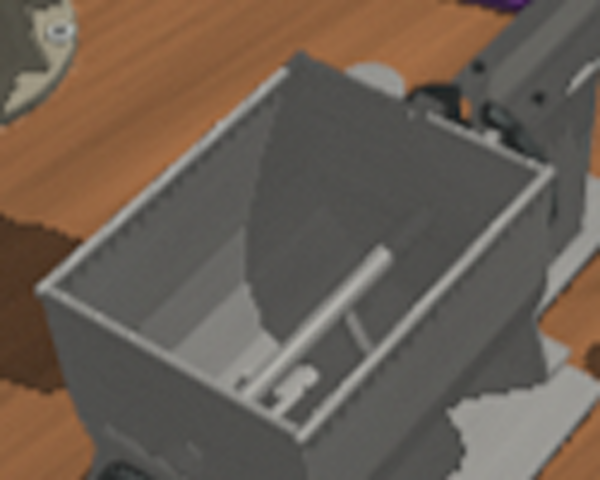

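View pics/c4.png

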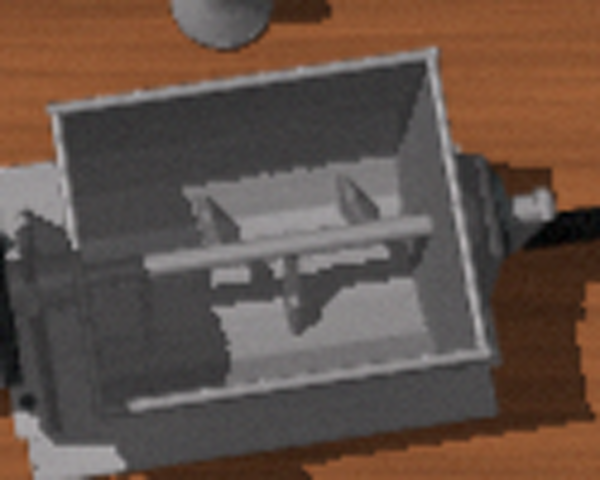

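Scene crop corners are far (550,172) and (301,437), near (42,290) and (297,60). Top crop corners are far (53,107) and (436,52), near (100,412) and (488,355). Next I'll triangulate them.

```bash
python3 - <<'E'
from fit import *
c=cam("scene");d=cam("top");q=np.load("q.npy");M=R.from_euler("z",q[2])
S=[(550,172),(301,437),(42,290),(297,60)];T=[(53,107),(436,52),(488,355),(100,412)]
S=[np.array(v)/4.8+[225,155]-.4 for v in S];T=[np.array(v)/4.8+[295,140]-.4 for v in T]
for a,b in zip(S,T):
    x,e=tri([ray(c,a),ray(d,b)]);print(M.inv().apply(x-[q[0],q[1],0]).round(4),round(e[0],4))
def res(v,tt=None):
    m=model(v[:3],v[3],.05)[1][0][:4]
    return np.concatenate([proj(c,p)-u for p,u in zip(m,S)]+[proj(d,p)-u for p,u in zip(m,T)])
f=least_squares(res,np.r_[q[:3],.05],loss="soft_l1");print(f.x.round(4),f.cost,res(f.x).round(1))
J=f.jac;print(np.sqrt(np.diag(np.linalg.inv(J.T@J)))*.7)
g=least_squares(lambda v:res(np.r_[v,.0]),q[:3],loss="soft_l1");print(g.x.round(4),g.cost)
E
```

```text
[0.0859 0.1206 0.2599] 0.0013
[ 0.0858 -0.1193  0.2605] 0.0006
[-0.104  -0.1189  0.2456] 0.0006
[-0.1044  0.1188  0.2444] 0.0024
[ 0.5527  0.1117 -0.1602  0.3617] 707.0165420359486 [ -17.6    4.5   97.9  -86.   112.1  -69.9   -0.5    8.1   23.3    0.4
 -138.1    0.  -155.6    0.     4.4   -0. ]
[0.00531638 0.00454808 0.00909294 0.06137878]
[ 0.5219  0.1051 -0.1538] 710.28376010325
```

The rims give a tilt of about 0.09 rad, so about 8 mm more push is needed. I'll go back and finish it while in contact.

jog_arm(increments=[[[0, -0.18, 0, 0, 0, 0, 255], [0, -0.18, 0, 0, 0, 0, 255], [0, -0.18, 0, 0, 0, 0, 255], [0, -0.18, 0, 0, 0, 0, 255], [0, -0.18, 0, 0, 0, 0, 255], [0, -0.18, 0, 0, 0, 0, 255], [0, -0.18, 0, 0, 0, 0, 255], [0, -0.18, 0, 0, 0, 0, 255], [0, -0.18, 0, 0, 0, 0, 255], [0, -0.18, 0, 0, 0, 0, 255], [0, 0, 0.18, 0, 0, 0, 255], [0, 0, 0.18, 0, 0, 0, 255], [0, 0, 0.19, 0, 0, 0, 255], [-0.04, 0, 0, 0, 0, 0, 255], [-0.04, 0, 0, 0, 0, 0, 255], [-0.03, 0, 0, 0, 0, 0, 255], [0, 0, 0, 0, 0, 0, 255], [0, 0, 0, 0, 0, 0, 255]]])

```text
clock: 10.2
tcp_pos: [0.5968, -0.07, 0.2443]
orientation: [0.003, -0.071, 0.997, -0.001]
wrist_force: [-0.0, 0.7, 0.1]
finger_gap: 0.0002
grip_force: 0.0
```

```bash
python3 st.py;python3 tilt.py
```

```text
t 10.2 mixer pos [6.870e-02 1.000e-04 2.443e-01] F [0.1 0.7 0.1] gap 0.00023926565938504356 q [-0.25  0.36  0.14  1.35  0.   -0.39]
turn [-0.0007  0.0017  0.001 ]
scene rim [315.2 215.2] 0.94
scene slot [328.2 177.8] 0.88
scene tab [363.4 139.4] 0.56
scene nose [326.2 175. ] 0.63
top slot [293.6 197.9] 0.68
top tab [219.9 205.1] 0.61
top nose [286.2 195.9] 0.61
tilt,s [0.079 0.058] [ 0.3  0.2 -3.7 -0.7 -0.8 -2.8  1.8  0.1 -0.9 -0.8 -0.1  0.3  1.8  0.6]
rim only [0.0844283]
```

jog_arm(increments=[[[-0.014, 0, 0, 0, 0, 0, 255], [-0.014, 0, 0, 0, 0, 0, 255], [-0.012, 0, 0, 0, 0, 0, 255], [0, 0, 0, 0, 0, 0, 255], [0, 0, 0, 0, 0, 0, 255]]])

```text
clock: 11.2
tcp_pos: [0.6021, -0.0685, 0.24]
orientation: [-0.003, -0.07, 0.998, 0.0]
wrist_force: [-5.3, -1.9, -1.5]
finger_gap: 0.0001
grip_force: 2.8
```

```bash
python3 st.py;python3 tilt.py
```

```text
t 11.2 mixer pos [0.0742 0.0009 0.24  ] F [-5.5 -1.2 -1.5] gap 0.00012099338380050094 q [-0.24  0.38  0.16  1.36 -0.   -0.39]
turn [ 0.0002 -0.0018  0.0007]
scene rim [315.7 216. ] 0.91
scene slot [326.8 179.8] 0.76
scene tab [363.1 136.9] 0.89
scene nose [326.8 177.7] 0.8
top slot [294.3 200.1] 0.87
top tab [222.6 206.1] 0.66
top nose [288.7 195.8] 0.95
tilt,s [0.066 0.052] [ 0.1 -0.1 -2.1 -2.7 -1.3  0.6  0.2 -1.7 -1.7 -3.2 -1.  -1.   1.1  0.5]
rim only [0.06494731]
```

jog_arm(increments=[[[-0.012, 0, 0, 0, 0, 0, 255], [-0.012, 0, 0, 0, 0, 0, 255], [0, 0, 0, 0, 0, 0, 255], [0, 0, 0, 0, 0, 0, 255]]])

```text
clock: 12.1
tcp_pos: [0.6048, -0.0681, 0.2376]
orientation: [-0.007, -0.07, 0.998, 0.0]
wrist_force: [-12.1, -3.8, -6.9]
finger_gap: -0.0
grip_force: 5.9
```

```bash
python3 st.py;python3 tilt.py
```

```text
t 12.1 mixer pos [0.077  0.001  0.2376] F [-12.5  -2.1  -6.9] gap -2.259581150310946e-05 q [-0.24  0.39  0.17  1.37 -0.   -0.38]
turn [ 0.0005 -0.0044  0.0004]
scene rim [318.3 218.9] 0.74
scene slot [325.5 180.3] 0.66
scene tab [364.3 136.4] 0.62
scene nose [326.5 179.2] 0.75
top slot [295.3 198.6] 0.93
top tab [219.1 208. ] 0.7
top nose [288.8 195.5] 0.83
tilt,s [-0.007  0.056] [-0.4 -0.3  0.1 -2.7 -1.9  0.4  1.3 -3.9 -2.8 -2.9  1.1 -2.7 -0.4  1. ]
rim only [-0.01669818]
```

jog_arm(increments=[[[0.05, 0, 0, 0, 0, 0, 255], [0.05, 0, 0, 0, 0, 0, 255], [0, 0, -0.18, 0, 0, 0, 255], [0, 0, -0.18, 0, 0, 0, 255], [0, 0, -0.18, 0, 0, 0, 255], [0.024, 0.18, 0, 0, 0, 0, 255], [0.024, 0.18, 0, 0, 0, 0, 255], [0.024, 0.18, 0, 0, 0, 0, 255], [0.024, 0.18, 0, 0, 0, 0, 255], [0.024, 0.18, 0, 0, 0, 0, 255], [0.024, 0.18, 0, 0, 0, 0, 255], [0.024, 0.18, 0, 0, 0, 0, 255], [0.024, 0.18, 0, 0, 0, 0, 255], [0.024, 0.18, 0, 0, 0, 0, 255], [0, 0.18, 0, 0, 0, 0, 255], [0, 0, 0, 0, 0, 0, 255]]])

```text
clock: 14.2
tcp_pos: [0.467, 0.3719, 0.3752]
orientation: [-0.0, -0.074, 0.997, 0.001]
wrist_force: [0.1, -0.8, 0.4]
finger_gap: 0.0002
grip_force: 0.0
```

```bash
python3 st.py;python3 tilt.py; python3 - <<'E'
from h import *
c=cam("scene");d=cam("top")
f=lambda c,x,y:cv2.resize(cv2.cvtColor(c["pixels"],cv2.COLOR_RGB2BGR)[y:y+115,x:x+130],None,fx=3,fy=5/5*3,interpolation=cv2.INTER_CUBIC)
cv2.imwrite("pics/c5.png",np.hstack([f(c,225,150),f(d,293,135)]))
E
```

```text
t 14.2 mixer pos [0.0013 0.4558 0.3752] F [ 0.  -0.8  0.4] gap 0.0001732506708902671 q [0.54 0.38 0.49 1.68 0.   0.39]
turn [ 0.0005 -0.0003  0.0029]
scene rim [319.4 218.4] 0.88
scene slot [328.3 175.7] 0.8
scene tab [364.2 140.4] 0.75
scene nose [326.  179.6] 0.87
top rim [343.9 155.3] 0.76
top slot [292.8 197.8] 0.7
top tab [225.3 206.3] 0.74
top nose [288.3 196. ] 0.81
tilt,s [-0.004  0.046] [-1.6  0.1 -2.7  1.9 -3.4 -2.  -0.1 -2.4  1.7 -1.9 -0.3 -2.  -1.6 -1.5
  3.5 -0. ]
rim only [-0.00897237]
```

View pics/c5.png

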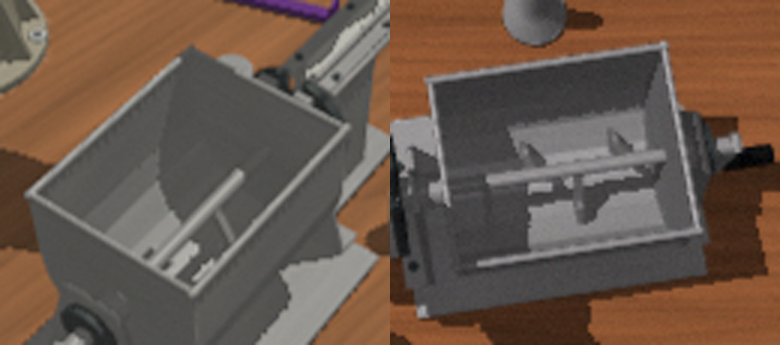

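Scene corners: far (348,126) and (193,292), near (30,193) and (188,50). Top corners: far (432,79) and (666,45), near (699,234). Triangulating the new tilt.

```bash
python3 - <<'E'
from fit import *
c=cam("scene");d=cam("top");q=np.load("q.npy");M=R.from_euler("z",q[2])
S=[(348,126),(193,292),(30,193)];T=[(42,79),(276,45),(309,234)]
for a,b in zip(S,T):
    x,e=tri([ray(c,np.array(a)/3+[225,150]-.33),ray(d,np.array(b)/3+[293,135]-.33)]);print(M.inv().apply(x-[q[0],q[1],0]).round(4),round(e[0],4))
E
```

```text
[0.0901 0.1186 0.2585] 0.0008
[ 0.0898 -0.1181  0.2566] 0.0003
[-0.1013 -0.1165  0.2494] 0.0001
```

The tilt is about 0.03 to 0.045 rad, within tolerance. Next I'll lower beside the tab and push the bar.

jog_arm(increments=[[[0, 0, 0.15, 0, 0, 0, 255], [0, 0, 0.15, 0, 0, 0, 255], [0, 0, 0.15, 0, 0, 0, 255], [0, 0, 0.15, 0, 0, 0, 255], [0, 0, 0, 0, 0, 0, 255], [0, -0.08, 0, 0, 0, 0, 255], [0, -0.08, 0, 0, 0, 0, 255], [0, -0.05, 0, 0, 0, 0, 255], [0, -0.05, 0, 0, 0, 0, 255], [0, -0.04, 0, 0, 0, 0, 255], [0, -0.04, 0, 0, 0, 0, 255], [0, -0.04, 0, 0, 0, 0, 255], [0, 0, 0, 0, 0, 0, 255]]])

```text
clock: 16.2
tcp_pos: [0.4827, 0.2724, 0.2278]
orientation: [0.001, -0.07, 0.998, 0.0]
wrist_force: [-0.7, 0.3, -0.0]
finger_gap: -0.0003
grip_force: 0.1
```

```bash
python3 st.py;python3 tilt.py
```

```text
t 16.2 mixer pos [0.003  0.355  0.2278] F [-0.7  0.4 -0. ] gap -0.00031255953835685276 q [ 0.37  0.27 -0.02  1.28 -0.    0.23]
turn [0.0001 0.0008 0.0006]
scene rim [318.4 218. ] 0.82
scene slot [326. 177.] 0.97
scene tab [337.6 150.1] 0.82
scene nose [315.5 185.9] 0.52
top rim [345.2 154.8] 0.97
top slot [295.  199.3] 0.79
top tab [234.6 204.6] 0.89
top nose [307.4 192.3] 0.85
tilt,s [ 0.017 -0.003] [-1.2 -0.3 -0.7  0.5 15.4 -3.9  1.3  0.4  0.5 -0.9 -2.5 -3.2  5.3 -2.2
  0.3  1.3]
rim only [0.00681266]
```

jog_arm(increments=[[[0, -0.016, 0, 0, 0, 0, 255], [0, -0.016, 0, 0, 0, 0, 255], [0, -0.016, 0, 0, 0, 0, 255], [0, 0, 0, 0, 0, 0, 255], [0, 0, 0, 0, 0, 0, 255]]])

```text
clock: 17.2
tcp_pos: [0.4828, 0.266, 0.2265]
orientation: [-0.0, -0.072, 0.997, 0.006]
wrist_force: [-1.8, 19.4, -2.2]
finger_gap: -0.0002
grip_force: 9.8
```

```bash
python3 st.py;python3 tilt.py
```

```text
t 17.2 mixer pos [0.0022 0.3487 0.2265] F [ 0.9 19.4 -2.2] gap -0.00015954082456747512 q [ 0.35  0.26 -0.03  1.27  0.01  0.21]
turn [0.0036 0.0001 0.0019]
scene rim [318.3 219.8] 0.64
scene slot [327.1 177.3] 0.86
scene tab [354.6 146.6] 0.83
scene nose [316.6 187.3] 0.75
top rim [344.  154.6] 0.88
top slot [292.6 197.8] 0.69
top tab [238.3 201.5] 0.73
top nose [305.5 192.9] 0.81
tilt,s [-0.019  0.001] [-0.1 -0.7 -1.3  0.4 -1.  -1.   0.8 -1.6  1.5 -1.5 -0.2 -2.2  0.5  1.
  1.1  0.9]
rim only [-0.02318908]
```

A 19 N reaction with the fit at s ≈ 0.001 means the tab is against the rails. Backing off, then a check.

jog_arm(increments=[[[0, 0.06, 0, 0, 0, 0, 255], [0, 0.1, 0, 0, 0, 0, 255], [0, 0.14, 0, 0, 0, 0, 255], [0, 0, -0.15, 0, 0, 0, 255], [0, 0, -0.15, 0, 0, 0, 255], [0, 0.15, -0.1, 0, 0, 0, 255], [0, 0, 0, 0, 0, 0, 255], [0, 0, 0, 0, 0, 0, 255]]])

```text
clock: 18.5
tcp_pos: [0.4679, 0.3727, 0.3265]
orientation: [0.001, -0.071, 0.997, -0.0]
wrist_force: [0.3, 0.1, -0.5]
finger_gap: 0.0
grip_force: 0.0
```

```bash
python3 st.py;python3 tilt.py pics/f.png
```

```text
t 18.5 mixer pos [0.0022 0.4565 0.3265] F [ 0.3  0.1 -0.5] gap 2.622414586209318e-05 q [ 0.54  0.36  0.34  1.55 -0.    0.4 ]
turn [-0.0002  0.0004  0.0012]
scene rim [316.9 217. ] 0.92
scene slot [326.8 175.7] 0.89
scene tab [335.7 150.3] 0.71
scene nose [314.5 186.7] 0.52
top rim [344.3 152.7] 0.7
top slot [295.4 199.5] 0.86
top tab [240.  205.8] 0.77
top nose [308.1 192.9] 0.85
tilt,s [ 0.028 -0.007] [ 0.   0.3 -1.6  1.7 16.6 -3.4  1.4  0.5  1.5  1.4 -2.9 -3.2  1.4 -3.6
  1.   0.5]
rim only [0.01755432]
```

View pics/f.png

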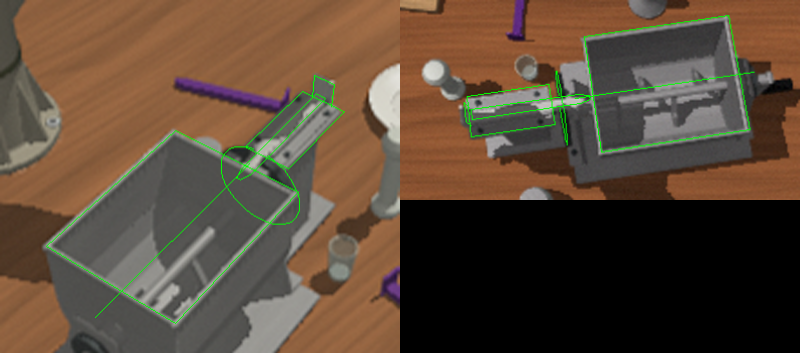

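The bar is through the disc with its tab at the end of the rails, crop (325,90). The tub is upright and the bystanders are where they were. Handing in.

```bash
python3 -c "
from workcell import ticket; print(ticket.hand_in())"
```

```text
the job is handed in; nothing more can be done
None
```

I handed the job in at about 19 s: the tub is upright (about 0.02 rad by camera), and the bar is pushed through the disc until its tab stopped against the rails. The hand-in returned no verdict.

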